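Pack the trim-fitting kit tray

ROBOT

A 7-joint arm with a two-finger parallel gripper is mounted at the origin on a cart in front of the work surface, level with it; the furniture and walls round the work are solid. World frame = base frame: x ahead of the robot, y to its left, z up, the work surface at z = 0. Lengths are in m, angles in rad, forces in N, time in s.
With the tool pointing down it reaches from about 0.425 to 0.875 m from the base axis. Payload 9.9 kg.
Tool frame: the origin (TCP) lies at the very end of the fingers, on their centre line; the grasp point (between the pads) lies pinch_z behind it (pinch_z is the distance from the TCP to the grasp point, in m); z points along the fingers, y is the line along which they close (so a half turn about z gives the same grasp; the last joint's range is limited). The gripper opens to 85 mm and grips with 20 to 120 N. Pads are 22 mm wide; open, the fingers measure 114 mm over their backs; the gripper's body (76 mm by 85 mm) begins 54 mm behind the grasp point. The pads swing forward as they close: fully open they stand 13 mm farther back than shut.
Start: joints at [1.087, 0.576, 0.025, 1.437, -0.015, 1.129, -0.057], TCP at [0.263, -0.622, 0.231] pointing down, gripper open.
Joint ranges: [-2.76, 2.76], [-0.34, 2.15], [-1.52, 1.57], [0.19, 2.46], [-1.09, 4.23], [0.17, 1.99], [-2.82, 2.82]. Speed limits (rad/s): [2.22, 2.22, 3.01, 3.01, 3.14, 3.14, 3.14].

INTERFACE

Orientations are given as a rotation vector (axis times angle).
In Python, from station import get_obs, read_camera, calibration, job_done, pinch_z gives the robot as it stands. The module is installed in compiled form; this text tells all that it offers.
- The arm moves only by the tool arm_command, never from a script. Its argument "rows" is a list of rows, each an object of numbers: "tx", "ty", "tz": the shift along the world's x, y, z scaled (see below); "wx", "wy", "wz": the turn, a rotation vector about the world's x, y, z scaled (see below). In form: [{"tx": .., "ty": .., "tz": .., "wx": .., "wy": .., "wz": ..}, ...]. A call has 1 to 20 rows; each row is the pose to reach, as a shift and turn from the pose commanded when the call began, turning the shorter way round; what a row does not reach only later rows make up. The controller multiplies each number of a shift by 0.25 m and each number of a turn by 180 degrees. A row lasts 1/8 s, in which the tool goes at most 62.5 mm and 10.7 degrees, less where a joint would pass 70% of its speed; a pose out of reach is approached as far as the arm can. A call with a number of a shift or a turn outside -1 to 1 is refused whole. A call with a gripper value outside its range is refused whole. "claw" is the closure, from 0 (fully open) to 1 (shut), set as the call begins (left out, the last holds). The fingers move at their own pace and stop on an object; "newtons" is the grip in N (left out, the last holds). Time passes only in rows, so rows that repeat a pose let the fingers close. It gives the time, the measured TCP pose, the force, the opening and the grip force at its end, in the units of the state.
- get_obs(): the state, without advancing time (a new reading comes with each control period).
- read_camera(name): name is "scene" or "side" or "wrist"; returns the picture (400x640x3 uint8, red, green, blue); there is no depth.
- calibration(name): a dict with "vertical_fov" (degrees; the focal length in pixels is half the picture's height over the tangent of half this angle, whatever the lens; pixels are square), "cx", "cy" (the principal point, pixels), "rvec" (rotation vector, rad) and "tvec" (3), from world to camera coordinates, as OpenCV has them. Camera axes: x right, y down, z forward; pixel columns grow to the right and rows downward; lengths in m; the calibration is good to about 2 mm. A picture is of the moment at which its call begins: read the wrist's pose just before it. calibration takes no time and is no camera call; for the wrist camera it gives the pose at the moment of the call.
- job_done(): hands the job in; it is judged then, once.
The state is a dict: "clock": time; "q": joint angles; "qd": joint speeds; "joint_efforts": joint torques, N m; "eef_pos": TCP position; "tool_rot": TCP orientation; "ft_force": force on the tool from outside, world axes, zero at the start; "wrist_torque": the same for the moment, N m; "gripper_width": finger opening in m; "grip_force": force on a finger pad.
Only numpy, scipy, OpenCV 4.12 (cv2) and the standard library are available. Lean on these libraries where they do the work, as an engineer would, in place of code of your own. Each camera call takes 0.05 s, during which the arm holds its last target. There are 200 camera calls.

TASK

Pack the kit tray for trim fitting with the four things that lie about near the vise: set the tape measure in the yellow insert, the cork sanding block in the orange one, the strip of driver bits in the blue one and the steel nail punch in the pale grey one, each the way up it is now and fully down on the bottom of its pocket. The pine offcut and the marker pen among them look similar but are not part of this kit: leave them where they are, and ignore the spare tools at the far right end of the bench.

Things in the scene. Friction and masses are not known exactly. Their poses are not given: they have to be found in the camera images.
- tape_measure: Yellow and black tape measure standing on its edge, 41 mm wide (x), 89 mm long with the blade stub (y), 70 mm high (z, upright). Origin: centre of its underside; the case reaches from y = -29 to +44 mm, the small blade stub from there to y = -45 mm. Grasp across x (40 mm), best about 7 mm towards +y. 0.3 kg. Belongs in the yellow insert.
- sanding_block: Sanding block: cork on top, dark brown abrasive round its lower part, 62 mm (x) by 106 mm (y) by 34 mm high (z, upright). Origin: centre of its underside. Grasp across x (60 mm). 0.12 kg. Belongs in the orange insert.
- bit_strip: Strip of six driver bits: a black base bar 16 mm wide (x), 75 mm long (y) and 14 mm high, from which the bits (8 mm wide) stand up to 36 mm. Origin: centre of its underside, z up. Grasp the base bar or the bits across x. 0.05 kg. Belongs in the blue insert.
- nail_punch: Nail punch: bare grey steel rod lying on the bench, 105 mm long (y), 11 mm wide (x), 10 mm high. Origin: centre of its underside, z up. Its tapered tip points to -y, so its weight lies about 15 mm towards +y. Grasp across x at or up to 10 mm +y of the middle, fingertips just over the bench. 0.06 kg. Belongs in the pale grey insert.
- offcut: Plain pine offcut, 38 mm (x) by 110 mm (y) by 30 mm high; origin in the middle of its underside. A block like the sanding block, but not part of the kit: leave it where it is.
- marker: White marker pen with a black cap, lying, 135 mm long (y), 16 mm thick; origin in the middle of its underside. A slim rod like the nail punch, but not part of the kit: leave it where it is.
- measure_insert: Yellow plastic insert with a plain rectangular pocket 57 mm (x) by 105 mm (y), for the tape measure. Fixed in one of four 90 x 128 mm bays (2 x 2, shuffled) of a black tray, rim 26 mm high. Origin: centre of underside, 3 mm over the bench; x across the pocket, y along it. Pocket floor at z = 4 mm (7 over the bench), its edge at z = 16. No finger recess: keep fingertips above the edge.
- sanding_insert: Orange plastic insert with a large plain rectangular pocket 78 mm (x) by 121 mm (y), for the sanding block. Fixed in one of four 90 x 128 mm bays (2 x 2, shuffled) of a black tray, rim 26 mm high. Origin: centre of underside, 3 mm over the bench; x across the pocket, y along it. Pocket floor at z = 4 mm (7 over the bench), its edge at z = 16. No finger recess: keep fingertips above the edge.
- bits_insert: Blue plastic insert with a short slot 32 mm (x) by 92 mm (y), for the strip of bits. Fixed in one of four 90 x 128 mm bays (2 x 2, shuffled) of a black tray, rim 26 mm high. Origin: centre of underside, 3 mm over the bench; x across the pocket, y along it. Pocket floor at z = 4 mm (7 over the bench), its edge at z = 16. Across its middle a finger recess, 78 (x) by 44 mm (y), same floor.
- punch_insert: Pale grey plastic insert with a long narrow slot 27 mm (x) by 121 mm (y), for the nail punch. Fixed in one of four 90 x 128 mm bays (2 x 2, shuffled) of a black tray, rim 26 mm high. Origin: centre of underside, 3 mm over the bench; x across the pocket, y along it. Pocket floor at z = 4 mm (7 over the bench), its edge at z = 16. Across its middle a finger recess, 78 (x) by 44 mm (y), same floor.

How it is judged:
By the outcome, as a careful person would: the job done as asked, in the order asked, and still so for the second after the job is handed in, with the robot touching nothing.
It also fails if it takes over 102 s, if anything falls off the work surface, if the arm or the gripper's body presses on something with over 40 N, if the wrist force passes 120 N, or if a joint passes its speed limit or range.

## Working session

There is one attempt and no reset: what is moved stays moved. The work goes in short steps, Python scripts to look and compute and a tool call to move; the robot and the scene stay as the last step left them, time stands still between calls to the robot, and variables do not carry over. Pictures are saved under pics/ and viewed, at most 18 in all, crops included, and the job is handed in when it is done.

Besides the shell and the picture viewer there is one more tool, called after "Call:" as name(argument=value, ...), one argument or row to a line, values as JSON. arm_command: Moves the arm, as the interface text tells. Shifts and turns lie within -1 to 1; 1 stands for 0.25 m of shift or 180 degrees of turn. Its arguments: {"type":"object","properties":{"rows":{"type":"array"},"claw":{"type":"number"},"newtons":{"type":"number"}},"required":["rows"]}

```bash
mkdir -p pics
cat > h.py <<'E'
import numpy as np, cv2
from station import *
def save(n,f):
    c=calibration(n); im=read_camera(n); cv2.imwrite('pics/'+f,im[:,:,::-1]); return im,c
def cal(c):
    f=200/np.tan(np.radians(c['vertical_fov'])/2)
    R=cv2.Rodrigues(np.array(c['rvec'],float))[0]; t=np.array(c['tvec'],float).ravel()
    return f,R,t
def px2w(c,uv,z):
    f,R,t=cal(c); uv=np.atleast_2d(np.array(uv,float))
    d=np.c_[(uv[:,0]-c['cx'])/f,(uv[:,1]-c['cy'])/f,np.ones(len(uv))]@R
    o=-R.T@t; z=np.broadcast_to(z,len(uv))
    return o+d*((z-o[2])/d[:,2])[:,None]
def w2px(c,P):
    f,R,t=cal(c); p=np.atleast_2d(P)@R.T+t
    return np.c_[f*p[:,0]/p[:,2]+c['cx'],f*p[:,1]/p[:,2]+c['cy']]
E
python3 - <<'E'
from h import *
ims=[]
for n in('scene','side','wrist'):
    im,c=save(n,n+'0.png'); f,R,t=cal(c); print(n,c,-R.T@t)
    ims.append(im)
o=get_obs();print(pinch_z,o)
E
```

```text
scene {'vertical_fov': 44.936481275376664, 'cx': 311.45558296792, 'cy': 200.00799633172647, 'rvec': array([ 1.25719939, -2.27967777,  0.97803605]), 'tvec': array([0.17094249, 0.41597386, 0.68779031])} [-0.07148508  0.26610469  0.77420234]
side {'vertical_fov': 53.7080854441948, 'cx': 315.4516524049311, 'cy': 203.3941525545045, 'rvec': array([ 0.80323956,  2.69899393, -0.89722019]), 'tvec': array([ 0.52721651, -0.10698094,  1.14637957])} [0.86880402 0.3551885  0.85006412]
wrist {'vertical_fov': 67.08302803909655, 'cx': 328.1204197229141, 'cy': 196.8466054490766, 'rvec': array([-2.41770796,  1.60468626,  0.22610403]), 'tvec': array([-0.6748608 , -0.03483378,  0.3796997 ])} [ 0.32742836 -0.59481268  0.37391295]
0.0187 {'clock': 0.15, 'q': array([ 1.08718431,  0.57635979,  0.0248454 ,  1.43767891, -0.01495934,
        1.12898192, -0.05651267]), 'qd': array([-0.00198548, -0.00317015,  0.00037749, -0.00247897, -0.00118682,
       -0.00035074, -0.00086916]), 'joint_efforts': array([ 2.99047031e-03, -7.66265488e+01,  2.25282758e+00, -2.86181062e+01,
        1.55928335e-02,  9.91167646e-03,  4.43777537e-05]), 'eef_pos': array([ 0.26261733, -0.62147097,  0.23063938]), 'tool_rot': array([-3.07784306e+00, -6.23673934e-01,  5.32130794e-04]), 'ft_force': array([0.01018166, 1.09109087, 0.32451917]), 'wrist_torque': array([ 0.03844421,  0.03350528, -0.00330195]), 'grip_force': 0.0, 'gripper_width': 0.08540437009709514}
```

View pics/scene0.png

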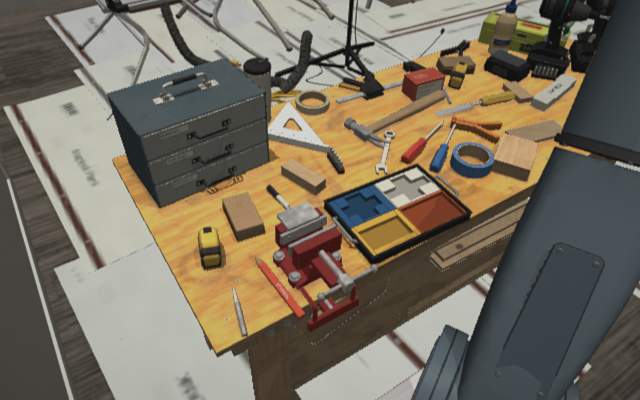

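View pics/side0.png

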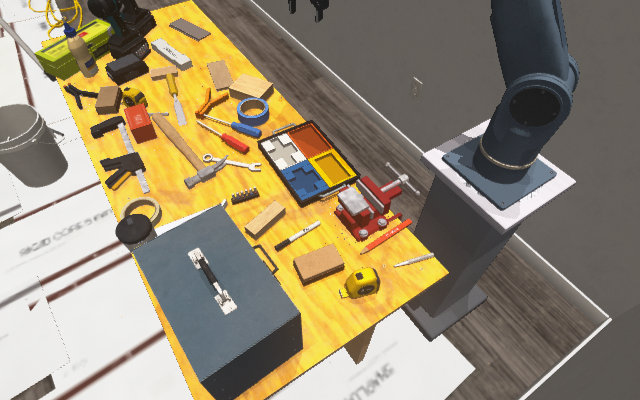

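The scene view shows tape (208,247), cork block (242,215), offcut (303,176), marker (280,197), steel rod (239,311), tray with blue (365,208), grey (408,185), yellow (385,233) and orange (428,208). In the side view the bit strip is at (244,196), tape (361,282), cork (318,264), rod (414,260). Next I'll get world positions and zoom in.

Run:
```python
from h import *
s=cv2.imread('pics/side0.png'); c=calibration('side'); c2=calibration('scene')
cv2.imwrite('pics/sidez.png',cv2.resize(s[120:320,215:465],None,fx=3,fy=3,interpolation=cv2.INTER_CUBIC))
cv2.imwrite('pics/scenez.png',cv2.resize(cv2.imread('pics/scene0.png')[140:340,190:450],None,fx=3,fy=3,interpolation=cv2.INTER_CUBIC))
for n,u,z in [('grey',(280,150),.007),('orange',(310,140),.007),('blue',(308,180),.007),('yellow',(333,170),.007),('tape',(361,282),.05),('cork',(318,262),.034),('bits',(244,196),.02),('offcut',(265,217),.03),('marker',(297,235),.01),('punch',(414,260),.008),('vise',(355,198),.1),('chest corner front bottom',(300,340),0.),('chest near tl',(137,243),.2),('chest tr',(300,310),.2),('chest top right up',(222,206),.2)]:
    print(n,px2w(c,u,z)[0].round(3))
for n,u,z in[('tape',(208,240),.05),('cork',(242,205),.034),('punch',(239,311),.008),('offcut',(303,172),.03),('chestbot',(162,205),0),('chestbotr',(270,160),0)]:print('sc',n,px2w(c2,u,z)[0].round(3))
```

```text
grey [ 0.498 -0.394  0.007]
orange [ 0.4   -0.381  0.007]
blue [ 0.491 -0.251  0.007]
yellow [ 0.411 -0.243  0.007]
tape [0.571 0.092 0.05 ]
cork [ 0.618 -0.009  0.034]
bits [ 0.67  -0.287  0.02 ]
offcut [ 0.658 -0.19   0.03 ]
marker [ 0.613 -0.112  0.01 ]
punch [0.413 0.102 0.008]
vise [ 0.469 -0.075  0.1  ]
chest corner front bottom [0.743 0.112 0.   ]
chest near tl [ 0.936 -0.157  0.2  ]
chest tr [0.746 0.126 0.2  ]
chest top right up [ 0.762 -0.149  0.2  ]
sc tape [0.561 0.087 0.05 ]
sc cork [ 0.629 -0.021  0.034]
sc punch [0.409 0.099 0.008]
sc offcut [ 0.656 -0.194  0.03 ]
sc chestbot [0.755 0.119 0.   ]
sc chestbotr [ 0.768 -0.166  0.   ]
```

View pics/sidez.png

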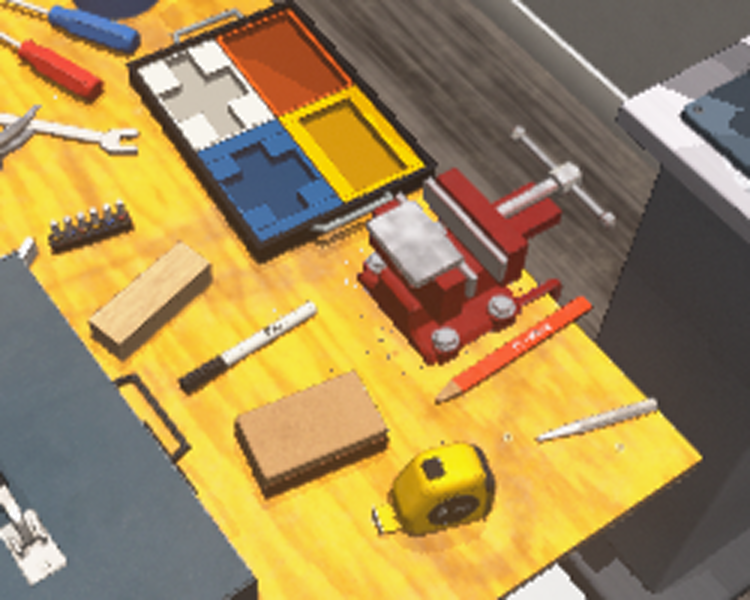

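View pics/scenez.png

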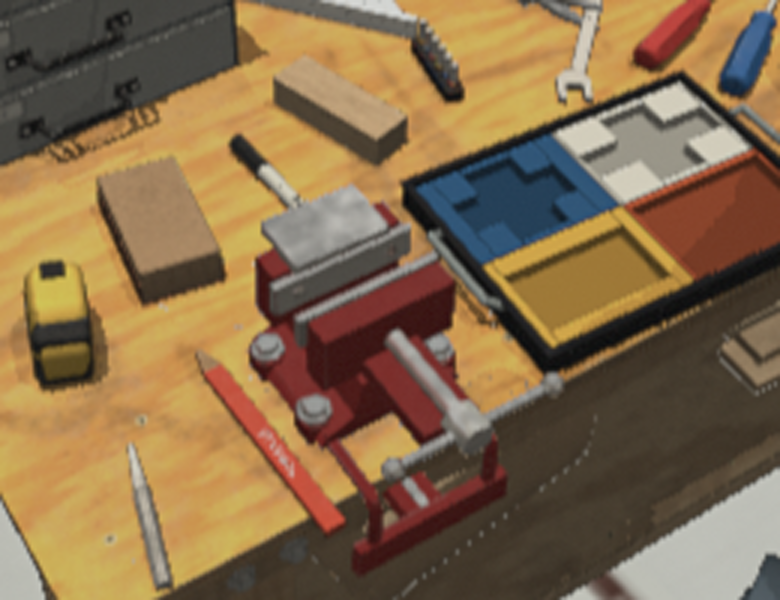

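The zooms show clear outlines. The tape's stub is at sidez (383,520), the punch's tip at (540,437) and head at (656,404), and the cork top corners at (236,420),(352,374),(387,427),(265,478).

Run:
```python
from h import *
c=calibration('side'); c2=calibration('scene')
A=lambda L,z:px2w(c,[(215+u/3,120+v/3) for u,v in L],z)
B=lambda L,z:px2w(c2,[(190+u/3,140+v/3) for u,v in L],z)
def show(n,P):
    d=np.diff(P,axis=0); print(n,P[:,:2].round(3).tolist(),'ang',np.degrees(np.arctan2(d[:,1],d[:,0])).round(0), 'len',np.linalg.norm(d,axis=1).round(3), 'mean',P.mean(0)[:2].round(3))
show('cork',A([(236,420),(352,374),(387,427),(265,478)],.034))
show('corkB',B([(97,175),(173,158),(224,262),(143,298)],.034)) 
show('bits',A([(52,242),(130,222)],.002))
show('punch',A([(540,437),(656,404)],.005))
show('punchB',B([(131,447),(163,583)],.005))
show('tapeB base',B([(40,378),(92,380)],.004))
show('tape stub',A([(383,520),(470,520)],.005))
show('tray',A([(130,65),(292,3),(435,165),(262,255)],.026))
show('trayB',B([(403,185),(683,73),(553,368)],.026))
show('yel edge',A([(288,120),(358,90),(425,163),(348,200)],.019))
```

```text
cork [[0.663, -0.044], [0.563, -0.029], [0.568, 0.025], [0.67, 0.01]] ang [171.  85.  -8.] len [0.1   0.054 0.103] mean [ 0.616 -0.009]
corkB [[0.67, 0.006], [0.657, -0.049], [0.546, -0.031], [0.545, 0.031]] ang [-103.  171.   90.] len [0.057 0.113 0.062] mean [ 0.605 -0.011]
bits [[0.699, -0.304], [0.629, -0.286]] ang [166.] len [0.072] mean [ 0.664 -0.295]
punch [[0.46, 0.087], [0.361, 0.116]] ang [164.] len [0.103] mean [0.411 0.102]
punchB [[0.46, 0.085], [0.363, 0.112]] ang [165.] len [0.101] mean [0.412 0.098]
tapeB base [[0.543, 0.111], [0.523, 0.083]] ang [-125.] len [0.035] mean [0.533 0.097]
tape stub [[0.606, 0.076], [0.551, 0.113]] ang [147.] len [0.066] mean [0.578 0.095]
tray [[0.543, -0.441], [0.36, -0.431], [0.369, -0.174], [0.558, -0.173]] ang [177.  88.   0.] len [0.183 0.257 0.188] mean [ 0.457 -0.305]
trayB [[0.551, -0.184], [0.54, -0.448], [0.356, -0.172]] ang [-92. 124.] len [0.265 0.331] mean [ 0.482 -0.268]
yel edge [[0.449, -0.301], [0.37, -0.297], [0.372, -0.186], [0.457, -0.188]] ang [177.  89.  -2.] len [0.079 0.111 0.085] mean [ 0.412 -0.243]
```

Call:
arm_command(
  rows=[
    {"tx": 0, "ty": 0, "tz": 0.3},
    {"tx": 0.4, "ty": 0.7, "tz": 0.5},
    {"tx": 0.7, "ty": 0.95, "tz": 0.5},
    {"tx": 0.7, "ty": 0.95, "tz": 0.5},
    {"tx": 0.7, "ty": 0.95, "tz": 0.5},
    {"tx": 0.7, "ty": 0.95, "tz": 0.5},
    {"tx": 0.7, "ty": 0.95, "tz": 0.5},
    {"tx": 0.7, "ty": 0.95, "tz": 0.5},
    {"tx": 0.7, "ty": 0.95, "tz": 0.5},
  ],
)

```text
$.rows[0]: bad value
```

Call:
arm_command(
  rows=[
    {"tx": 0.1, "ty": 0.2, "tz": 0.2, "wx": 0, "wy": 0, "wz": 0.05},
    {"tx": 0.3, "ty": 0.45, "tz": 0.4, "wx": 0, "wy": 0, "wz": 0.1},
    {"tx": 0.5, "ty": 0.7, "tz": 0.4, "wx": 0, "wy": 0, "wz": 0.15},
    {"tx": 0.7, "ty": 0.85, "tz": 0.4, "wx": 0, "wy": 0, "wz": 0.2},
    {"tx": 0.75, "ty": 1, "tz": 0.4, "wx": 0, "wy": 0, "wz": 0.25},
    {"tx": 0.75, "ty": 1, "tz": 0.4, "wx": 0, "wy": 0, "wz": 0.3},
  ],
)

```text
clock: 0.9
eef_pos: [0.4526, -0.3679, 0.3316]
tool_rot: [-2.45, -1.966, -0.002]
ft_force: [0.1, -0.6, 0.7]
gripper_width: 0.0854
grip_force: 0.0
```

Call:
arm_command(
  rows=[
    {"tx": 0, "ty": 0.25, "tz": 0, "wx": 0, "wy": 0, "wz": 0.05},
    {"tx": 0, "ty": 0.5, "tz": 0, "wx": 0, "wy": 0, "wz": 0.08},
    {"tx": 0, "ty": 0.7, "tz": 0, "wx": 0, "wy": 0, "wz": 0.08},
    {"tx": 0, "ty": 0.7, "tz": 0, "wx": 0, "wy": 0, "wz": 0.08},
    {"tx": 0, "ty": 0.7, "tz": 0, "wx": 0, "wy": 0, "wz": 0.08},
    {"tx": 0, "ty": 0.7, "tz": 0, "wx": 0, "wy": 0, "wz": 0.08},
  ],
)

```text
clock: 1.65
eef_pos: [0.45, -0.1982, 0.331]
tool_rot: [-2.198, -2.244, 0.001]
ft_force: [1.2, -0.7, -0.2]
gripper_width: 0.085
grip_force: 0.0
```

Run:
```python
from h import *
import pickle
im,c=save('wrist','w1.png'); pickle.dump(c,open('w1.pkl','wb')); f,R,t=cal(c); print(-R.T@t)
o=get_obs();print(o['clock'],o['eef_pos'],o['tool_rot'],o['q'])
```

```text
[ 0.44930622 -0.12889258  0.47439283]
1.7 [ 0.45006711 -0.19804506  0.33099651] [-2.19808362e+00 -2.24399497e+00  4.91542708e-04] [ 0.61794263  0.2332274  -0.38189556  1.73004697  0.09274365  1.19655228
  0.23208347]
```

View pics/w1.png

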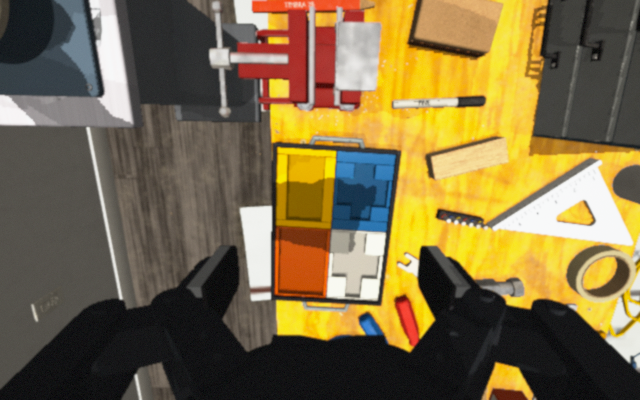

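The tray is in clear view: yellow (306,188), blue (363,190), orange (303,262), grey (358,265). The bit strip is at (460,216), right next to the white square.

```bash
cat >> h.py <<'E'
def rect(c,mask,z):
    """min-area rectangle, in world xy at height z, of the largest blob: centre, (long,short), angle of long side"""
    cs=cv2.findContours(mask.astype(np.uint8),cv2.RETR_EXTERNAL,cv2.CHAIN_APPROX_NONE)[0]
    k=max(cs,key=cv2.contourArea).reshape(-1,2)
    P=px2w(c,k,z)[:,:2]*1000
    b=cv2.boxPoints(cv2.minAreaRect(P.astype(np.float32)))
    e=b[1]-b[0]; g=b[2]-b[1]
    if np.hypot(*g)>np.hypot(*e): e,g=g,e
    return b.mean(0).round(1),np.hypot(*e).round(1),np.hypot(*g).round(1),round(np.degrees(np.arctan2(e[1],e[0]))%180,1),cv2.boundingRect(k)
E
python3 - <<'E'
from h import *
import pickle
c=pickle.load(open('w1.pkl','rb')); im=cv2.imread('pics/w1.png'); hsv=cv2.cvtColor(im,cv2.COLOR_BGR2HSV)
H,S,V=cv2.split(hsv)
for p in [(306,188),(363,170),(345,200),(303,262),(340,240),(455,20),(280,200),(282,158)]: print(p,hsv[p[1],p[0]])
roi=np.zeros(H.shape,bool); roi[145:305,272:402]=1
k=np.ones((3,3),np.uint8)
op=lambda m:cv2.morphologyEx(cv2.morphologyEx((m&roi).astype(np.uint8),cv2.MORPH_OPEN,k),cv2.MORPH_CLOSE,np.ones((9,9)))
print('yel',rect(c,op((H>20)&(H<35)&(S>150)&(V>60)),.019))
print('org',rect(c,op((H<18)&(S>150)&(V>60)),.019))
print('blu',rect(c,op((H>95)&(H<125)&(S>100)&(V>50)),.019))
print('gry',rect(c,op((S<60)&(V>100)),.019))
E
```

```text
(306, 188) [ 22 255 135]
(363, 170) [103 172 141]
(345, 200) [104 181  79]
(303, 262) [ 11 234 205]
(340, 240) [ 22  29 170]
(455, 20) [ 16 128 197]
(280, 200) [ 22 255 187]
(282, 158) [ 27 255 249]
yel (array([ 414.6, -246.1], dtype=float32), np.float32(126.2), np.float32(89.8), np.float32(87.7), (276, 147, 60, 81))
org (array([ 408.1, -375.8], dtype=float32), np.float32(130.1), np.float32(90.1), np.float32(87.6), (274, 226, 56, 73))
blu (array([ 505.8, -250.3], dtype=float32), np.float32(126.3), np.float32(89.7), np.float32(87.5), (332, 150, 65, 82))
gry (array([ 499.5, -378.7], dtype=float32), np.float32(129.5), np.float32(90.8), np.float32(87.4), (327, 229, 59, 72))
```

Call:
arm_command(
  rows=[
    {"tx": 0.15, "ty": 0.2, "tz": 0, "wx": 0, "wy": 0, "wz": 0.055},
    {"tx": 0.3, "ty": 0.4, "tz": 0, "wx": 0, "wy": 0, "wz": 0.11},
    {"tx": 0.4, "ty": 0.6, "tz": 0, "wx": 0, "wy": 0, "wz": 0.165},
    {"tx": 0.5, "ty": 0.8, "tz": -0.1, "wx": 0, "wy": 0, "wz": 0.22},
    {"tx": 0.6, "ty": 1, "tz": -0.2, "wx": 0, "wy": 0, "wz": 0.275},
    {"tx": 0.6, "ty": 1, "tz": -0.28, "wx": 0, "wy": 0, "wz": 0.33},
    {"tx": 0.6, "ty": 1, "tz": -0.28, "wx": 0, "wy": 0, "wz": 0.354},
    {"tx": 0.6, "ty": 1, "tz": -0.28, "wx": 0, "wy": 0, "wz": 0.354},
    {"tx": 0.6, "ty": 1, "tz": -0.28, "wx": 0, "wy": 0, "wz": 0.354},
  ],
)

```text
clock: 2.82
eef_pos: [0.6005, 0.0525, 0.2614]
tool_rot: [0.684, 3.066, 0.0]
ft_force: [1.0, 0.1, 0.2]
gripper_width: 0.0849
grip_force: 0.0
```

Run:
```python
from h import *
import pickle
im,c=save('wrist','w2.png'); pickle.dump(c,open('w2.pkl','wb')); f,R,t=cal(c); print(-R.T@t)
o=get_obs();print(o['clock'],o['eef_pos'],o['tool_rot'],o['q'])
```

```text
[0.53812637 0.08180739 0.40473482]
2.875 [0.60050693 0.05272502 0.26151345] [6.83000675e-01 3.06599033e+00 1.62653952e-04] [ 0.26389829  0.50420539 -0.6837857   1.57689443  0.33645244  1.18077107
  0.64450564]
```

View pics/w2.png

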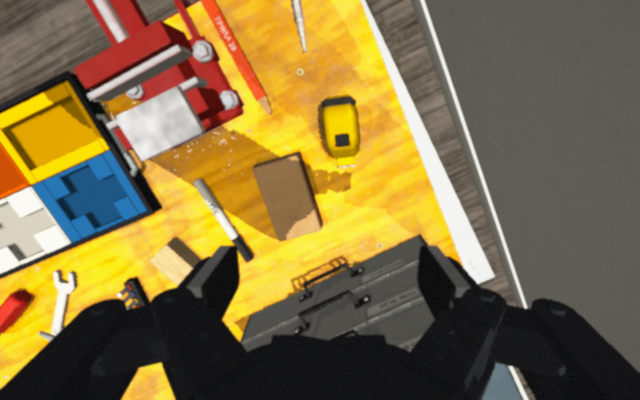

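The tape is at (339,130) with its stub at (345,161), cork block at (288,195), punch at (299,25), and marker at (222,218). I'll take one crop for the tape's edges and a mask for the cork and punch.

Run:
```python
from h import *
im=cv2.imread('pics/w2.png')
cv2.imwrite('pics/w2z.png',cv2.resize(im[80:250,240:390],None,fx=5/1.5,fy=5/1.5,interpolation=cv2.INTER_CUBIC))
```

```text
(no output)
```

View pics/w2z.png

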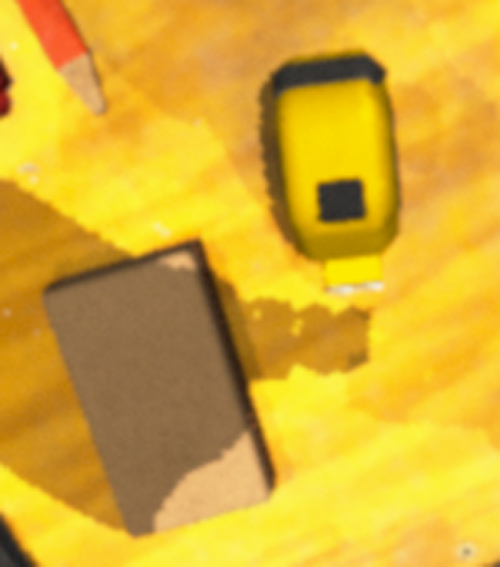

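Run:
```python
from h import *
import pickle
c=pickle.load(open('w2.pkl','rb'))
def g(n,L,z):
    P=px2w(c,[(240+u*.3,80+v*.3) for u,v in L],z)[:,:2]*1000; d=np.diff(P,axis=0)
    print(n,P.round(0).tolist(),'ang',np.degrees(np.arctan2(d[:,1],d[:,0])).round(1),'len',np.hypot(*d.T).round(0))
    return P
g('L',[(296,240),(278,90)],.06); g('R',[(398,230),(388,90)],.06)
g('sq',[(342,218),(338,183)],.07)
g('stub',[(355,290)],.01);g('stubtop',[(355,258)],.01); g('far',[(328,52)],.045); g('near',[(350,262)],.045)
g('mid',[(343,150)],.07)
P=g('cork',[(45,292),(195,250),(268,492),(135,535)],.034); print(P.mean(0))
im=cv2.imread('pics/w2.png');hsv=cv2.cvtColor(im,cv2.COLOR_BGR2HSV)
m=(hsv[...,1]<90)&(hsv[...,2]>90); r=np.zeros(m.shape,bool); r[0:60,285:312]=1
print('punch',rect(c,m&r,.006))
```

```text
L [[579.0, 63.0], [532.0, 79.0]] ang [161.7] len [50.]
R [[591.0, 96.0], [548.0, 111.0]] ang [160.5] len [46.]
sq [[578.0, 80.0], [567.0, 84.0]] ang [162.1] len [11.]
stub [[613.0, 73.0]] ang [] len []
stubtop [[602.0, 78.0]] ang [] len []
far [[528.0, 99.0]] ang [] len []
near [[597.0, 76.0]] ang [] len []
mid [[558.0, 90.0]] ang [] len []
cork [[560.0, -31.0], [570.0, 26.0], [668.0, 9.0], [662.0, -47.0]] ang [ 80.3  -9.9 -96.1] len [59. 99. 56.]
[614.88505306 -10.50424884]
punch (array([436.6,  93.1], dtype=float32), np.float32(55.7), np.float32(9.6), np.float32(165.8), (292, 0, 14, 52))
```

Call:
arm_command(
  rows=[
    {"tx": -0.148, "ty": 0.146, "tz": -0.1, "wx": 0, "wy": 0, "wz": 0.034},
    {"tx": -0.148, "ty": 0.146, "tz": -0.3, "wx": 0, "wy": 0, "wz": 0.034},
    {"tx": -0.148, "ty": 0.146, "tz": -0.5, "wx": 0, "wy": 0, "wz": 0.034},
    {"tx": -0.148, "ty": 0.146, "tz": -0.65, "wx": 0, "wy": 0, "wz": 0.034},
    {"tx": -0.148, "ty": 0.146, "tz": -0.8, "wx": 0, "wy": 0, "wz": 0.034},
    {"tx": -0.148, "ty": 0.146, "tz": -0.9, "wx": 0, "wy": 0, "wz": 0.034},
    {"tx": -0.148, "ty": 0.146, "tz": -0.934, "wx": 0, "wy": 0, "wz": 0.034},
    {"tx": -0.148, "ty": 0.146, "tz": -0.934, "wx": 0, "wy": 0, "wz": 0.034},
    {"tx": -0.148, "ty": 0.146, "tz": -0.934, "wx": 0, "wy": 0, "wz": 0.034},
  ],
)

```text
clock: 4.0
eef_pos: [0.564, 0.0899, 0.029]
tool_rot: [0.515, 3.097, 0.001]
ft_force: [0.5, 0.2, -0.5]
gripper_width: 0.0857
grip_force: 0.0
```

Call:
arm_command(
  rows=[
    {"tx": 0, "ty": 0, "tz": 0, "wx": 0, "wy": 0, "wz": 0},
    {"tx": 0, "ty": 0, "tz": 0, "wx": 0, "wy": 0, "wz": 0},
    {"tx": 0, "ty": 0, "tz": 0, "wx": 0, "wy": 0, "wz": 0},
    {"tx": 0, "ty": 0, "tz": 0, "wx": 0, "wy": 0, "wz": 0},
    {"tx": 0, "ty": 0, "tz": 0, "wx": 0, "wy": 0, "wz": 0},
    {"tx": 0, "ty": 0, "tz": 0, "wx": 0, "wy": 0, "wz": 0},
    {"tx": 0, "ty": 0, "tz": 0, "wx": 0, "wy": 0, "wz": 0},
    {"tx": 0, "ty": 0, "tz": 0, "wx": 0, "wy": 0, "wz": 0},
  ],
  claw=1,
  newtons=40,
)

```text
clock: 5.0
eef_pos: [0.5634, 0.0896, 0.0283]
tool_rot: [0.515, 3.099, -0.0]
ft_force: [-1.8, -0.8, 6.2]
gripper_width: 0.0371
grip_force: 39.4
```

Call:
arm_command(
  rows=[
    {"tx": 0, "ty": 0, "tz": 0.1, "wx": 0, "wy": 0, "wz": 0},
    {"tx": 0, "ty": 0, "tz": 0.3, "wx": 0, "wy": 0, "wz": 0},
    {"tx": 0, "ty": 0, "tz": 0.5, "wx": 0, "wy": 0, "wz": 0},
    {"tx": -0.05, "ty": -0.1, "tz": 0.7, "wx": 0, "wy": 0, "wz": -0.03},
    {"tx": -0.1, "ty": -0.25, "tz": 0.8, "wx": 0, "wy": 0, "wz": -0.07},
    {"tx": -0.18, "ty": -0.4, "tz": 0.8, "wx": 0, "wy": 0, "wz": -0.11},
    {"tx": -0.26, "ty": -0.55, "tz": 0.8, "wx": 0, "wy": 0, "wz": -0.15},
    {"tx": -0.33, "ty": -0.7, "tz": 0.8, "wx": 0, "wy": 0, "wz": -0.19},
    {"tx": -0.4, "ty": -0.85, "tz": 0.8, "wx": 0, "wy": 0, "wz": -0.23},
    {"tx": -0.44, "ty": -1, "tz": 0.8, "wx": 0, "wy": 0, "wz": -0.25},
  ],
)

```text
clock: 6.25
eef_pos: [0.4518, -0.1613, 0.2276]
tool_rot: [-1.665, -2.663, 0.001]
ft_force: [0.9, 0.2, -3.7]
gripper_width: 0.0371
grip_force: 41.9
```

Call:
arm_command(
  rows=[
    {"tx": -0.08, "ty": -0.15, "tz": 0, "wx": 0, "wy": 0, "wz": -0.04},
    {"tx": -0.154, "ty": -0.316, "tz": 0, "wx": 0, "wy": 0, "wz": -0.08},
    {"tx": -0.154, "ty": -0.316, "tz": 0, "wx": 0, "wy": 0, "wz": -0.12},
    {"tx": -0.154, "ty": -0.316, "tz": -0.2, "wx": 0, "wy": 0, "wz": -0.158},
    {"tx": -0.154, "ty": -0.316, "tz": -0.4, "wx": 0, "wy": 0, "wz": -0.158},
    {"tx": -0.154, "ty": -0.316, "tz": -0.5, "wx": 0, "wy": 0, "wz": -0.158},
    {"tx": -0.154, "ty": -0.316, "tz": -0.5, "wx": 0, "wy": 0, "wz": -0.158},
    {"tx": -0.154, "ty": -0.316, "tz": -0.5, "wx": 0, "wy": 0, "wz": -0.158},
  ],
)

```text
clock: 7.25
eef_pos: [0.4153, -0.2394, 0.1036]
tool_rot: [2.265, 2.176, 0.001]
ft_force: [0.9, -0.8, -3.5]
gripper_width: 0.037
grip_force: 41.7
```

Run:
```python
from h import *
import pickle
im,c=save('wrist','w3.png'); pickle.dump(c,open('w3.pkl','wb'))
o=get_obs();print(o['clock'],o['eef_pos'],o['tool_rot'],o['q'],o['gripper_width'])
s,c=save('side','s3.png'); s=s[110:230,240:400]
v=np.vstack([cv2.resize(im[150:],(640,250)),cv2.resize(s,(640,480))[:340]])
cv2.imwrite('pics/v3.png',v[:,:,::-1])
```

```text
7.3 [ 0.41546637 -0.23957902  0.10393683] [2.26427217e+00 2.17523952e+00 9.53354407e-04] [ 0.65170729  0.47299492 -0.31938462  2.09070052  0.25205441  0.61176812
  0.11777986] 0.03719281457108567
```

View pics/v3.png

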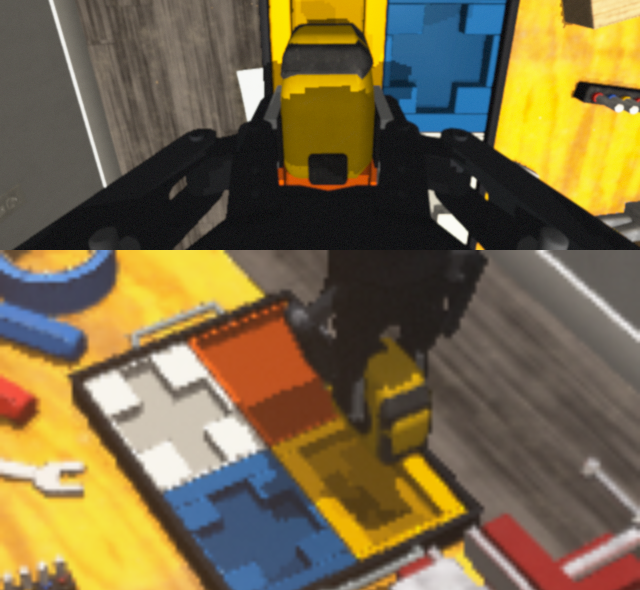

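Tape held upright over the yellow pocket; its far end shows at row ~172, column 327.

Run:
```python
from h import *
import pickle
c=pickle.load(open('w3.pkl','rb'))
for z in(.1,.12,.135): print(px2w(c,[(327,172),(282,225),(374,225)],z).round(4))
```

```text
[[ 0.4169 -0.1993  0.1   ]
 [ 0.3923 -0.2264  0.1   ]
 [ 0.4402 -0.2283  0.1   ]]
[[ 0.4171 -0.1953  0.12  ]
 [ 0.3959 -0.2187  0.12  ]
 [ 0.4372 -0.2204  0.12  ]]
[[ 0.4173 -0.1924  0.135 ]
 [ 0.3985 -0.213   0.135 ]
 [ 0.435  -0.2145  0.135 ]]
```

Call:
arm_command(
  rows=[
    {"tx": -0.008, "ty": -0.02, "tz": 0, "wx": 0, "wy": 0, "wz": 0},
    {"tx": -0.008, "ty": -0.02, "tz": -0.08, "wx": 0, "wy": 0, "wz": 0},
    {"tx": -0.008, "ty": -0.02, "tz": -0.14, "wx": 0, "wy": 0, "wz": 0},
    {"tx": -0.008, "ty": -0.02, "tz": -0.19, "wx": 0, "wy": 0, "wz": 0},
    {"tx": -0.008, "ty": -0.02, "tz": -0.23, "wx": 0, "wy": 0, "wz": 0},
    {"tx": -0.008, "ty": -0.02, "tz": -0.25, "wx": 0, "wy": 0, "wz": 0},
    {"tx": -0.008, "ty": -0.02, "tz": -0.265, "wx": 0, "wy": 0, "wz": 0},
    {"tx": -0.008, "ty": -0.02, "tz": -0.268, "wx": 0, "wy": 0, "wz": 0},
    {"tx": -0.008, "ty": -0.02, "tz": -0.268, "wx": 0, "wy": 0, "wz": 0},
  ],
)

```text
clock: 8.48
eef_pos: [0.4129, -0.2443, 0.036]
tool_rot: [2.265, 2.176, 0.0]
ft_force: [0.4, 0.1, -3.1]
gripper_width: 0.037
grip_force: 41.8
```

Call:
arm_command(
  rows=[
    {"tx": 0, "ty": 0, "tz": -0.006, "wx": 0, "wy": 0, "wz": 0},
    {"tx": 0, "ty": 0, "tz": -0.008, "wx": 0, "wy": 0, "wz": 0},
    {"tx": 0, "ty": 0, "tz": -0.008, "wx": 0, "wy": 0, "wz": 0},
  ],
)

```text
clock: 8.85
eef_pos: [0.413, -0.2444, 0.0351]
tool_rot: [2.264, 2.175, -0.0]
ft_force: [-3.6, 2.1, 17.8]
gripper_width: 0.0371
grip_force: 44.7
```

Call:
arm_command(
  rows=[
    {"tx": 0, "ty": 0, "tz": 0, "wx": 0, "wy": 0, "wz": 0},
    {"tx": 0, "ty": 0, "tz": 0, "wx": 0, "wy": 0, "wz": 0},
    {"tx": 0, "ty": 0, "tz": 0, "wx": 0, "wy": 0, "wz": 0},
    {"tx": 0, "ty": 0, "tz": 0, "wx": 0, "wy": 0, "wz": 0},
    {"tx": 0, "ty": 0, "tz": 0.1, "wx": 0, "wy": 0, "wz": 0},
    {"tx": 0, "ty": 0, "tz": 0.3, "wx": 0, "wy": 0, "wz": 0},
    {"tx": 0, "ty": 0, "tz": 0.55, "wx": 0, "wy": 0, "wz": 0},
    {"tx": 0, "ty": 0, "tz": 0.8, "wx": 0, "wy": 0, "wz": 0},
    {"tx": 0, "ty": 0, "tz": 0.8, "wx": 0, "wy": 0, "wz": 0},
    {"tx": 0, "ty": 0, "tz": 0.8, "wx": 0, "wy": 0, "wz": 0},
  ],
  claw=0,
)

```text
clock: 10.1
eef_pos: [0.4123, -0.2443, 0.2336]
tool_rot: [2.266, 2.176, -0.001]
ft_force: [0.7, -0.6, -1.1]
gripper_width: 0.0852
grip_force: 0.0
```

Run:
```python
from h import *
import pickle
im,c=save('wrist','w4.png'); pickle.dump(c,open('w4.pkl','wb'))
o=get_obs();print(o['clock'],o['eef_pos'],o['tool_rot'])
s,c=save('side','s4.png'); s=s[110:230,240:400]
v=np.vstack([im[0:280],cv2.resize(s,(640,480),interpolation=cv2.INTER_CUBIC)[:320]])
cv2.imwrite('pics/v4.png',v[:,:,::-1])
```

```text
10.15 [ 0.41200469 -0.24406717  0.23285454] [-2.26432818e+00 -2.17539319e+00  1.09779727e-03]
```

View pics/v4.png

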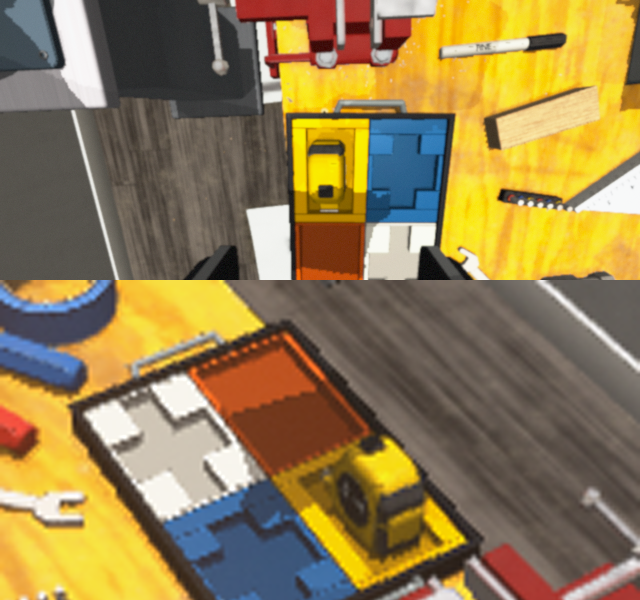

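Tape sits fully in the yellow pocket. Next is the cork block.

Call:
arm_command(
  rows=[
    {"tx": 0.1, "ty": 0.12, "tz": 0, "wx": 0, "wy": 0, "wz": 0.055},
    {"tx": 0.2, "ty": 0.24, "tz": 0, "wx": 0, "wy": 0, "wz": 0.11},
    {"tx": 0.3, "ty": 0.36, "tz": 0, "wx": 0, "wy": 0, "wz": 0.165},
    {"tx": 0.4, "ty": 0.48, "tz": 0, "wx": 0, "wy": 0, "wz": 0.22},
    {"tx": 0.5, "ty": 0.6, "tz": 0, "wx": 0, "wy": 0, "wz": 0.275},
    {"tx": 0.6, "ty": 0.72, "tz": 0, "wx": 0, "wy": 0, "wz": 0.33},
    {"tx": 0.7, "ty": 0.84, "tz": 0, "wx": 0, "wy": 0, "wz": 0.385},
    {"tx": 0.808, "ty": 0.936, "tz": -0.1, "wx": 0, "wy": 0, "wz": 0.43},
    {"tx": 0.808, "ty": 0.936, "tz": -0.3, "wx": 0, "wy": 0, "wz": 0.463},
    {"tx": 0.808, "ty": 0.936, "tz": -0.5, "wx": 0, "wy": 0, "wz": 0.463},
    {"tx": 0.808, "ty": 0.936, "tz": -0.65, "wx": 0, "wy": 0, "wz": 0.463},
    {"tx": 0.808, "ty": 0.936, "tz": -0.7, "wx": 0, "wy": 0, "wz": 0.463},
    {"tx": 0.808, "ty": 0.936, "tz": -0.7, "wx": 0, "wy": 0, "wz": 0.463},
  ],
)

```text
clock: 11.82
eef_pos: [0.6143, -0.01, 0.058]
tool_rot: [-0.244, -3.13, -0.0]
ft_force: [0.5, -0.2, -0.0]
gripper_width: 0.0854
grip_force: 0.0
```

Run:
```python
from h import *
import pickle
im,c=save('wrist','w5.png'); pickle.dump(c,open('w5.pkl','wb'))
o=get_obs();print(o['clock'],o['eef_pos'],o['tool_rot'])
print(w2px(c,[[.614,-.01,.034],[.5617,-.0017,.034]]))
```

```text
11.875 [ 0.61503496 -0.00988151  0.05919299] [2.44782442e-01 3.13195173e+00 6.94510348e-04]
[[328.63942172 230.68023729]
 [328.72920247 140.69343557]]
```

View pics/w5.png

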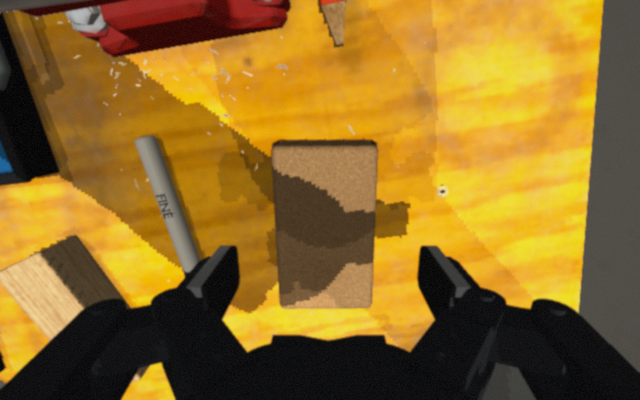

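The cork block is centred between the fingers (columns 273–377, rows 147–307), so I go down and grip.

Call:
arm_command(
  rows=[
    {"tx": 0, "ty": 0, "tz": -0.06, "wx": 0, "wy": 0, "wz": 0},
    {"tx": 0, "ty": 0, "tz": -0.12, "wx": 0, "wy": 0, "wz": 0},
    {"tx": 0, "ty": 0, "tz": -0.16, "wx": 0, "wy": 0, "wz": 0},
    {"tx": 0, "ty": 0, "tz": -0.174, "wx": 0, "wy": 0, "wz": 0},
    {"tx": 0, "ty": 0, "tz": -0.174, "wx": 0, "wy": 0, "wz": 0},
  ],
)

```text
clock: 12.5
eef_pos: [0.6147, -0.0102, 0.0151]
tool_rot: [-0.245, -3.132, -0.0]
ft_force: [-1.2, 0.3, 0.0]
gripper_width: 0.0854
grip_force: 0.0
```

Call:
arm_command(
  rows=[
    {"tx": 0, "ty": 0, "tz": 0, "wx": 0, "wy": 0, "wz": 0},
    {"tx": 0, "ty": 0, "tz": 0, "wx": 0, "wy": 0, "wz": 0},
    {"tx": 0, "ty": 0, "tz": 0, "wx": 0, "wy": 0, "wz": 0},
    {"tx": 0, "ty": 0, "tz": 0, "wx": 0, "wy": 0, "wz": 0},
    {"tx": 0, "ty": 0, "tz": 0, "wx": 0, "wy": 0, "wz": 0},
    {"tx": 0, "ty": 0, "tz": 0.06, "wx": 0, "wy": 0, "wz": 0},
    {"tx": 0, "ty": 0, "tz": 0.12, "wx": 0, "wy": 0, "wz": 0},
    {"tx": 0, "ty": 0, "tz": 0.12, "wx": 0, "wy": 0, "wz": 0},
  ],
  claw=1,
  newtons=40,
)

```text
clock: 13.5
eef_pos: [0.6158, -0.0101, 0.0471]
tool_rot: [0.245, 3.129, 0.001]
ft_force: [-0.2, 0.6, -0.9]
gripper_width: 0.0591
grip_force: 43.7
```

Call:
arm_command(
  rows=[
    {"tx": 0, "ty": 0, "tz": 0.2, "wx": 0, "wy": 0, "wz": 0},
    {"tx": 0, "ty": -0.1, "tz": 0.4, "wx": 0, "wy": 0, "wz": -0.04},
    {"tx": -0.08, "ty": -0.25, "tz": 0.6, "wx": 0, "wy": 0, "wz": -0.08},
    {"tx": -0.16, "ty": -0.4, "tz": 0.62, "wx": 0, "wy": 0, "wz": -0.12},
    {"tx": -0.26, "ty": -0.55, "tz": 0.62, "wx": 0, "wy": 0, "wz": -0.16},
    {"tx": -0.36, "ty": -0.7, "tz": 0.62, "wx": 0, "wy": 0, "wz": -0.21},
    {"tx": -0.46, "ty": -0.85, "tz": 0.62, "wx": 0, "wy": 0, "wz": -0.26},
    {"tx": -0.56, "ty": -1, "tz": 0.62, "wx": 0, "wy": 0, "wz": -0.3},
  ],
)

```text
clock: 14.5
eef_pos: [0.4737, -0.2614, 0.2003]
tool_rot: [1.646, 2.675, -0.0]
ft_force: [1.0, -0.1, -1.4]
gripper_width: 0.0588
grip_force: 44.5
```

Call:
arm_command(
  rows=[
    {"tx": -0.1, "ty": -0.16, "tz": 0, "wx": 0, "wy": 0, "wz": -0.05},
    {"tx": -0.2, "ty": -0.32, "tz": 0, "wx": 0, "wy": 0, "wz": -0.1},
    {"tx": -0.262, "ty": -0.462, "tz": 0, "wx": 0, "wy": 0, "wz": -0.14},
    {"tx": -0.262, "ty": -0.462, "tz": -0.1, "wx": 0, "wy": 0, "wz": -0.163},
    {"tx": -0.262, "ty": -0.462, "tz": -0.25, "wx": 0, "wy": 0, "wz": -0.163},
    {"tx": -0.262, "ty": -0.462, "tz": -0.38, "wx": 0, "wy": 0, "wz": -0.163},
    {"tx": -0.262, "ty": -0.462, "tz": -0.4, "wx": 0, "wy": 0, "wz": -0.163},
    {"tx": -0.262, "ty": -0.462, "tz": -0.4, "wx": 0, "wy": 0, "wz": -0.163},
  ],
)

```text
clock: 15.5
eef_pos: [0.4095, -0.3758, 0.1008]
tool_rot: [2.265, 2.177, 0.0]
ft_force: [0.4, -0.2, -1.0]
gripper_width: 0.059
grip_force: 44.4
```

Run:
```python
from h import *
import pickle
im,c=save('wrist','w6.png'); pickle.dump(c,open('w6.pkl','wb'))
o=get_obs();print(o['clock'],o['eef_pos'],o['tool_rot'],o['gripper_width'],o['ft_force'])
s,cs=save('side','s6.png'); s=s[110:230,240:400]
v=np.vstack([im[60:340],cv2.resize(s,(640,480),interpolation=cv2.INTER_CUBIC)[:320]])
cv2.imwrite('pics/v6.png',v[:,:,::-1])
```

```text
15.55 [ 0.40986864 -0.37608773  0.10133505] [2.26430344e+00 2.17571631e+00 3.60121716e-04] 0.05909322093194828 [ 0.17401522 -0.38938017 -0.76537436]
```

View pics/v6.png

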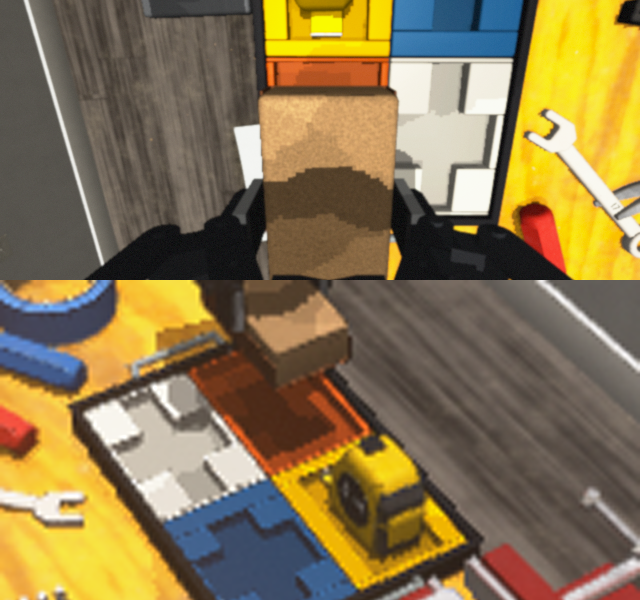

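The cork is level; its front top edge lies at row 155, columns 261–397.

Run:
```python
from h import *
import pickle
c=pickle.load(open('w6.pkl','rb'))
print(px2w(c,[(261,155),(397,155)],.12).round(4)); print(px2w(c,[(264,118),(390,120)],.019).round(4))
```

```text
[[ 0.3846 -0.323   0.12  ]
 [ 0.4405 -0.3253  0.12  ]]
[[ 0.3665 -0.3098  0.019 ]
 [ 0.4574 -0.3149  0.019 ]]
```

Call:
arm_command(
  rows=[
    {"tx": -0.008, "ty": 0.002, "tz": -0.08, "wx": 0, "wy": 0, "wz": 0},
    {"tx": -0.008, "ty": 0.002, "tz": -0.16, "wx": 0, "wy": 0, "wz": 0},
    {"tx": -0.008, "ty": 0.002, "tz": -0.22, "wx": 0, "wy": 0, "wz": 0},
    {"tx": -0.008, "ty": 0.002, "tz": -0.26, "wx": 0, "wy": 0, "wz": 0},
    {"tx": -0.008, "ty": 0.002, "tz": -0.285, "wx": 0, "wy": 0, "wz": 0},
    {"tx": -0.008, "ty": 0.002, "tz": -0.3, "wx": 0, "wy": 0, "wz": 0},
    {"tx": -0.008, "ty": 0.002, "tz": -0.304, "wx": 0, "wy": 0, "wz": 0},
    {"tx": -0.008, "ty": 0.002, "tz": -0.304, "wx": 0, "wy": 0, "wz": 0},
  ],
)

```text
clock: 16.6
eef_pos: [0.4073, -0.3754, 0.0245]
tool_rot: [2.265, 2.176, -0.0]
ft_force: [0.6, 0.3, -1.6]
gripper_width: 0.0587
grip_force: 44.5
```

Call:
arm_command(
  rows=[
    {"tx": 0, "ty": 0, "tz": -0.006, "wx": 0, "wy": 0, "wz": 0},
    {"tx": 0, "ty": 0, "tz": -0.009, "wx": 0, "wy": 0, "wz": 0},
    {"tx": 0, "ty": 0, "tz": -0.009, "wx": 0, "wy": 0, "wz": 0},
  ],
)

```text
clock: 16.98
eef_pos: [0.4074, -0.3754, 0.0229]
tool_rot: [2.265, 2.176, -0.0]
ft_force: [-1.1, 0.8, 9.5]
gripper_width: 0.059
grip_force: 45.7
```

Call:
arm_command(
  rows=[
    {"tx": 0, "ty": 0, "tz": 0, "wx": 0, "wy": 0, "wz": 0},
    {"tx": 0, "ty": 0, "tz": 0, "wx": 0, "wy": 0, "wz": 0},
    {"tx": 0, "ty": 0, "tz": 0, "wx": 0, "wy": 0, "wz": 0},
    {"tx": 0, "ty": 0, "tz": 0, "wx": 0, "wy": 0, "wz": 0},
    {"tx": 0, "ty": 0, "tz": 0.03, "wx": 0, "wy": 0, "wz": 0},
    {"tx": 0, "ty": 0, "tz": 0.15, "wx": 0, "wy": 0, "wz": 0},
    {"tx": 0, "ty": 0, "tz": 0.35, "wx": 0, "wy": 0, "wz": 0},
    {"tx": 0, "ty": 0, "tz": 0.55, "wx": 0, "wy": 0, "wz": 0},
    {"tx": 0, "ty": 0, "tz": 0.75, "wx": 0, "wy": 0, "wz": 0},
  ],
  claw=0.1,
)

```text
clock: 18.1
eef_pos: [0.407, -0.375, 0.2118]
tool_rot: [2.265, 2.176, 0.0]
ft_force: [0.7, -0.2, 0.7]
gripper_width: 0.0768
grip_force: 0.0
```

Call:
arm_command(
  rows=[
    {"tx": 0.1, "ty": 0, "tz": 0, "wx": 0, "wy": 0, "wz": 0.055},
    {"tx": 0.25, "ty": 0.05, "tz": 0, "wx": 0, "wy": 0, "wz": 0.11},
    {"tx": 0.4, "ty": 0.1, "tz": 0, "wx": 0, "wy": 0, "wz": 0.165},
    {"tx": 0.55, "ty": 0.15, "tz": 0, "wx": 0, "wy": 0, "wz": 0.22},
    {"tx": 0.7, "ty": 0.2, "tz": 0, "wx": 0, "wy": 0, "wz": 0.275},
    {"tx": 0.85, "ty": 0.26, "tz": 0, "wx": 0, "wy": 0, "wz": 0.33},
    {"tx": 1, "ty": 0.32, "tz": 0, "wx": 0, "wy": 0, "wz": 0.385},
    {"tx": 1, "ty": 0.32, "tz": -0.15, "wx": 0, "wy": 0, "wz": 0.4356},
    {"tx": 1, "ty": 0.32, "tz": -0.3, "wx": 0, "wy": 0, "wz": 0.4356},
    {"tx": 1, "ty": 0.32, "tz": -0.42, "wx": 0, "wy": 0, "wz": 0.4356},
    {"tx": 1, "ty": 0.32, "tz": -0.5, "wx": 0, "wy": 0, "wz": 0.4356},
    {"tx": 1, "ty": 0.32, "tz": -0.5, "wx": 0, "wy": 0, "wz": 0.4356},
  ],
  claw=0.4,
)

```text
clock: 19.6
eef_pos: [0.6564, -0.2952, 0.0835]
tool_rot: [-0.379, -3.116, -0.001]
ft_force: [-1.0, 0.2, 0.4]
gripper_width: 0.051
grip_force: 0.0
```

Run:
```python
from h import *
import pickle
im,c=save('wrist','w7.png'); pickle.dump(c,open('w7.pkl','wb'))
o=get_obs();print(o['clock'],o['eef_pos'],o['tool_rot'],o['gripper_width'])
s,cs=save('side','s7.png'); s=s[110:230,240:400]
v=np.vstack([im[20:320],cv2.resize(s,(640,480),interpolation=cv2.INTER_CUBIC)[:300]])
cv2.imwrite('pics/v7.png',v[:,:,::-1])
```

```text
19.65 [ 0.65733706 -0.29528847  0.08491492] [-3.79841504e-01 -3.11848456e+00 -1.72316112e-04] 0.05145379872128002
```

View pics/v7.png

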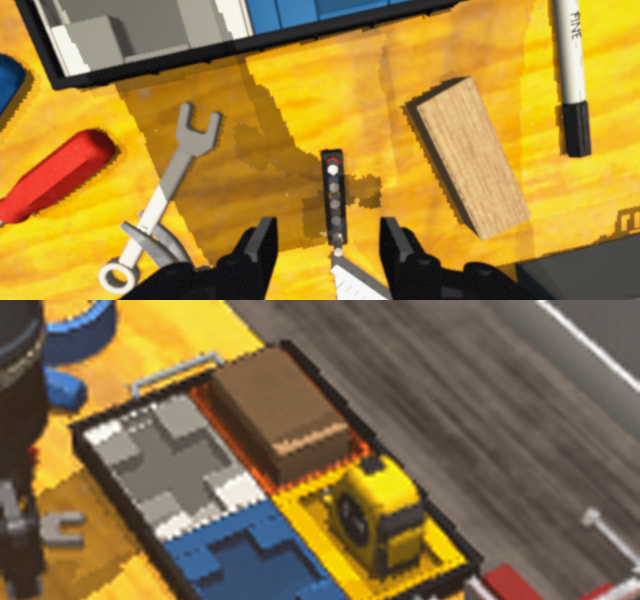

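The cork is down in the orange pocket. The strip's base bar runs from (332,170) to about (337,266), between the fingers.

Run:
```python
from h import *
import pickle
c=pickle.load(open('w7.pkl','rb'))
P=px2w(c,[(332.5,170),(336.5,264)],.014)[:,:2]*1000
d=P[0]-P[1];print(P.round(1),np.hypot(*d),np.degrees(np.arctan2(d[1],d[0])))
u=d/np.hypot(*d); print('centre from near end',P[0]-37.5*u)
```

```text
[[ 629.7 -285.7]
 [ 703.  -300.3]] 74.70815950732485 168.68191776112707
centre from near end [ 666.46549749 -293.03040856]
```

Call:
arm_command(
  rows=[
    {"tx": 0.038, "ty": 0.009, "tz": 0, "wx": 0, "wy": 0, "wz": 0.014},
    {"tx": 0.038, "ty": 0.009, "tz": -0.1, "wx": 0, "wy": 0, "wz": 0.014},
    {"tx": 0.038, "ty": 0.009, "tz": -0.2, "wx": 0, "wy": 0, "wz": 0.014},
    {"tx": 0.038, "ty": 0.009, "tz": -0.27, "wx": 0, "wy": 0, "wz": 0.014},
    {"tx": 0.038, "ty": 0.009, "tz": -0.305, "wx": 0, "wy": 0, "wz": 0.014},
    {"tx": 0.038, "ty": 0.009, "tz": -0.32, "wx": 0, "wy": 0, "wz": 0.014},
    {"tx": 0.038, "ty": 0.009, "tz": -0.32, "wx": 0, "wy": 0, "wz": 0.014},
  ],
)

```text
clock: 20.58
eef_pos: [0.6671, -0.2931, 0.005]
tool_rot: [0.311, 3.125, -0.0]
ft_force: [0.5, -0.4, -0.1]
gripper_width: 0.0514
grip_force: 0.0
```

Call:
arm_command(
  rows=[
    {"tx": 0, "ty": 0, "tz": 0, "wx": 0, "wy": 0, "wz": 0},
    {"tx": 0, "ty": 0, "tz": 0, "wx": 0, "wy": 0, "wz": 0},
    {"tx": 0, "ty": 0, "tz": 0, "wx": 0, "wy": 0, "wz": 0},
    {"tx": 0, "ty": 0, "tz": 0, "wx": 0, "wy": 0, "wz": 0},
    {"tx": 0, "ty": 0, "tz": 0, "wx": 0, "wy": 0, "wz": 0},
    {"tx": 0, "ty": 0, "tz": 0, "wx": 0, "wy": 0, "wz": 0},
  ],
  claw=1,
  newtons=40,
)

```text
clock: 21.32
eef_pos: [0.6672, -0.2931, 0.0053]
tool_rot: [0.311, 3.125, -0.001]
ft_force: [-1.2, 0.6, 6.2]
gripper_width: 0.0147
grip_force: 40.0
```

Call:
arm_command(
  rows=[
    {"tx": 0, "ty": 0, "tz": 0.1, "wx": 0, "wy": 0, "wz": 0},
    {"tx": 0, "ty": 0, "tz": 0.25, "wx": 0, "wy": 0, "wz": 0},
    {"tx": -0.05, "ty": 0.02, "tz": 0.45, "wx": 0, "wy": 0, "wz": -0.05},
    {"tx": -0.15, "ty": 0.05, "tz": 0.48, "wx": 0, "wy": 0, "wz": -0.1},
    {"tx": -0.25, "ty": 0.08, "tz": 0.48, "wx": 0, "wy": 0, "wz": -0.15},
    {"tx": -0.35, "ty": 0.1, "tz": 0.48, "wx": 0, "wy": 0, "wz": -0.2},
    {"tx": -0.45, "ty": 0.13, "tz": 0.48, "wx": 0, "wy": 0, "wz": -0.25},
    {"tx": -0.55, "ty": 0.15, "tz": 0.48, "wx": 0, "wy": 0, "wz": -0.3},
    {"tx": -0.646, "ty": 0.17, "tz": 0.48, "wx": 0, "wy": 0, "wz": -0.35},
    {"tx": -0.646, "ty": 0.17, "tz": 0.48, "wx": 0, "wy": 0, "wz": -0.4},
    {"tx": -0.646, "ty": 0.17, "tz": 0.4, "wx": 0, "wy": 0, "wz": -0.45},
    {"tx": -0.646, "ty": 0.17, "tz": 0.3, "wx": 0, "wy": 0, "wz": -0.45},
    {"tx": -0.646, "ty": 0.17, "tz": 0.3, "wx": 0, "wy": 0, "wz": -0.45},
  ],
)

```text
clock: 22.95
eef_pos: [0.504, -0.2499, 0.0782]
tool_rot: [-2.264, -2.174, 0.002]
ft_force: [0.5, 0.1, 0.1]
gripper_width: 0.0146
grip_force: 39.2
```

Run:
```python
from h import *
import pickle
im,c=save('wrist','w8.png'); pickle.dump(c,open('w8.pkl','wb'))
o=get_obs();print(o['clock'],o['eef_pos'],o['tool_rot'],o['gripper_width'])
s,cs=save('side','s8.png'); s=s[110:230,240:400]
v=np.vstack([im[60:360],cv2.resize(s,(640,480),interpolation=cv2.INTER_CUBIC)[60:360]])
cv2.imwrite('pics/v8.png',v[:,:,::-1])
```

```text
23.0 [ 0.50485316 -0.25014002  0.07924347] [-2.26493359e+00 -2.17483439e+00  8.03011002e-04] 0.01491031505673823
```

View pics/v8.png

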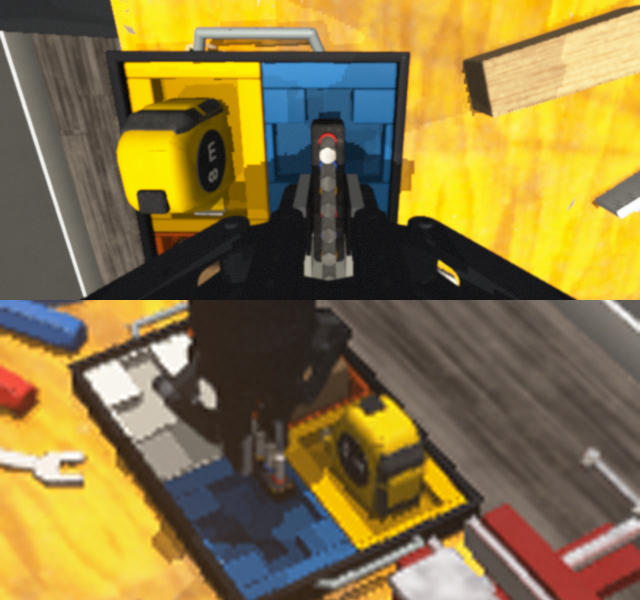

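The strip's end is at row 182, column 328, and it is level in the gripper.

Run:
```python
from h import *
import pickle
c=pickle.load(open('w8.pkl','rb'))
print(px2w(c,[(312,180),(345,180)],.088).round(4)); print(px2w(c,[(262,123),(392,123),(278,152),(386,146)],.019).round(4))
```

```text
[[ 0.499  -0.2106  0.088 ]
 [ 0.5139 -0.2112  0.088 ]]
[[ 0.4638 -0.1866  0.019 ]
 [ 0.5486 -0.1901  0.019 ]
 [ 0.4726 -0.2058  0.019 ]
 [ 0.5449 -0.2048  0.019 ]]
```

Call:
arm_command(
  rows=[
    {"tx": 0.006, "ty": -0.012, "tz": -0.06, "wx": 0, "wy": 0, "wz": 0},
    {"tx": 0.006, "ty": -0.012, "tz": -0.12, "wx": 0, "wy": 0, "wz": 0},
    {"tx": 0.006, "ty": -0.012, "tz": -0.18, "wx": 0, "wy": 0, "wz": 0},
    {"tx": 0.006, "ty": -0.012, "tz": -0.22, "wx": 0, "wy": 0, "wz": 0},
    {"tx": 0.006, "ty": -0.012, "tz": -0.245, "wx": 0, "wy": 0, "wz": 0},
    {"tx": 0.006, "ty": -0.012, "tz": -0.26, "wx": 0, "wy": 0, "wz": 0},
    {"tx": 0.006, "ty": -0.012, "tz": -0.26, "wx": 0, "wy": 0, "wz": 0},
  ],
)

```text
clock: 23.92
eef_pos: [0.5068, -0.2535, 0.0145]
tool_rot: [2.267, 2.175, -0.0]
ft_force: [-0.7, -0.3, -0.4]
gripper_width: 0.0147
grip_force: 39.2
```

Call:
arm_command(
  rows=[
    {"tx": 0, "ty": 0, "tz": -0.006, "wx": 0, "wy": 0, "wz": 0},
    {"tx": 0, "ty": 0, "tz": -0.01, "wx": 0, "wy": 0, "wz": 0},
    {"tx": 0, "ty": 0, "tz": -0.01, "wx": 0, "wy": 0, "wz": 0},
  ],
)

```text
clock: 24.3
eef_pos: [0.5069, -0.2536, 0.0122]
tool_rot: [2.267, 2.175, 0.0]
ft_force: [0.6, -0.3, 0.8]
gripper_width: 0.0146
grip_force: 39.3
```

Call:
arm_command(
  rows=[
    {"tx": 0, "ty": 0, "tz": 0, "wx": 0, "wy": 0, "wz": 0},
    {"tx": 0, "ty": 0, "tz": 0, "wx": 0, "wy": 0, "wz": 0},
    {"tx": 0, "ty": 0, "tz": 0, "wx": 0, "wy": 0, "wz": 0},
    {"tx": 0, "ty": 0, "tz": 0.02, "wx": 0, "wy": 0, "wz": 0},
    {"tx": 0, "ty": 0, "tz": 0.1, "wx": 0, "wy": 0, "wz": 0},
    {"tx": 0, "ty": 0, "tz": 0.3, "wx": 0, "wy": 0, "wz": 0},
    {"tx": 0, "ty": 0, "tz": 0.5, "wx": 0, "wy": 0, "wz": 0},
    {"tx": 0, "ty": 0, "tz": 0.75, "wx": 0, "wy": 0, "wz": 0},
    {"tx": 0, "ty": 0, "tz": 0.85, "wx": 0, "wy": 0, "wz": 0},
  ],
  claw=0.67,
)

```text
clock: 25.42
eef_pos: [0.5079, -0.2538, 0.2288]
tool_rot: [2.263, 2.172, 0.003]
ft_force: [0.7, -0.2, -0.7]
gripper_width: 0.0279
grip_force: 0.0
```

Call:
arm_command(
  rows=[
    {"tx": 0, "ty": 0.1, "tz": 0, "wx": 0, "wy": 0, "wz": 0.04},
    {"tx": -0.03, "ty": 0.25, "tz": 0, "wx": 0, "wy": 0, "wz": 0.08},
    {"tx": -0.06, "ty": 0.4, "tz": 0, "wx": 0, "wy": 0, "wz": 0.12},
    {"tx": -0.08, "ty": 0.55, "tz": 0, "wx": 0, "wy": 0, "wz": 0.16},
    {"tx": -0.1, "ty": 0.7, "tz": 0, "wx": 0, "wy": 0, "wz": 0.2},
    {"tx": -0.13, "ty": 0.85, "tz": 0, "wx": 0, "wy": 0, "wz": 0.25},
    {"tx": -0.15, "ty": 1, "tz": 0, "wx": 0, "wy": 0, "wz": 0.3},
  ],
  claw=0.5,
)

```text
clock: 26.3
eef_pos: [0.4687, -0.0024, 0.2249]
tool_rot: [1.024, 2.969, -0.001]
ft_force: [0.3, -1.1, 0.1]
gripper_width: 0.0427
grip_force: 0.0
```

Call:
arm_command(
  rows=[
    {"tx": -0.06, "ty": 0.15, "tz": 0, "wx": 0, "wy": 0, "wz": 0.05},
    {"tx": -0.12, "ty": 0.3, "tz": 0, "wx": 0, "wy": 0, "wz": 0.1},
    {"tx": -0.16, "ty": 0.38, "tz": -0.1, "wx": 0, "wy": 0, "wz": 0.13},
    {"tx": -0.16, "ty": 0.38, "tz": -0.25, "wx": 0, "wy": 0, "wz": 0.13},
    {"tx": -0.16, "ty": 0.38, "tz": -0.4, "wx": 0, "wy": 0, "wz": 0.13},
    {"tx": -0.16, "ty": 0.38, "tz": -0.5, "wx": 0, "wy": 0, "wz": 0.13},
    {"tx": -0.16, "ty": 0.38, "tz": -0.55, "wx": 0, "wy": 0, "wz": 0.13},
    {"tx": -0.16, "ty": 0.38, "tz": -0.55, "wx": 0, "wy": 0, "wz": 0.13},
  ],
)

```text
clock: 27.3
eef_pos: [0.4291, 0.0915, 0.087]
tool_rot: [-0.408, -3.114, 0.001]
ft_force: [0.8, 0.8, -0.1]
gripper_width: 0.043
grip_force: 0.0
```

Run:
```python
from h import *
import pickle
im,c=save('wrist','w9.png'); pickle.dump(c,open('w9.pkl','wb'))
o=get_obs();print(o['clock'],o['eef_pos'],o['tool_rot'],o['gripper_width'],o['q'])
print(w2px(c,[[.46,.087,.005],[.361,.114,.005]]))
s,cs=save('side','s9.png'); s=s[110:230,240:400]
v=np.vstack([im[40:340],cv2.resize(s,(640,480),interpolation=cv2.INTER_CUBIC)[60:360]])
cv2.imwrite('pics/v9.png',v[:,:,::-1])
```

```text
27.35 [0.4294649  0.09163067 0.08749804] [ 4.08779822e-01  3.11455382e+00 -1.34165341e-05] 0.04250099033272449 [ 0.14962771  0.50806199 -0.65994594  2.19469067  0.55224627  0.60512869
  0.3946394 ]
[[333.08514141 239.22770841]
 [334.34547137 106.90540466]]
```

View pics/v9.png

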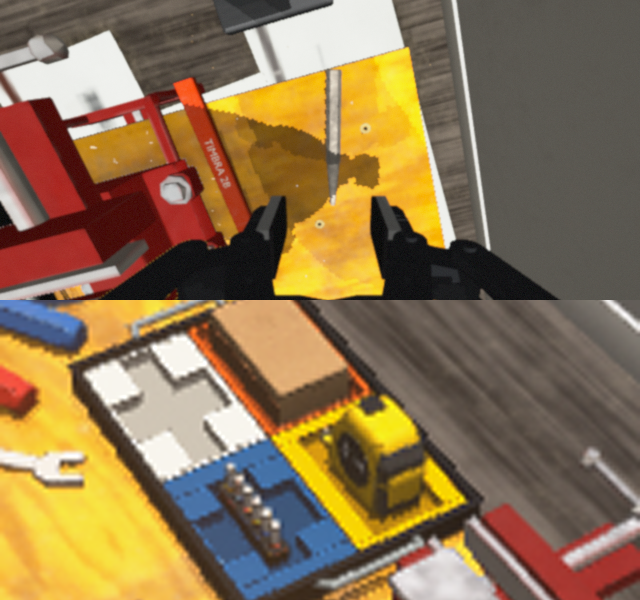

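Bits sit well in the blue pocket. The punch is as predicted: head (334,110), tip (333,239).

Call:
arm_command(
  rows=[
    {"tx": -0.092, "ty": 0.04, "tz": 0, "wx": 0, "wy": 0, "wz": 0},
    {"tx": -0.092, "ty": 0.04, "tz": -0.1, "wx": 0, "wy": 0, "wz": 0},
    {"tx": -0.092, "ty": 0.04, "tz": -0.2, "wx": 0, "wy": 0, "wz": 0},
    {"tx": -0.092, "ty": 0.04, "tz": -0.28, "wx": 0, "wy": 0, "wz": 0},
    {"tx": -0.092, "ty": 0.04, "tz": -0.325, "wx": 0, "wy": 0, "wz": 0},
    {"tx": -0.092, "ty": 0.04, "tz": -0.338, "wx": 0, "wy": 0, "wz": 0},
    {"tx": -0.092, "ty": 0.04, "tz": -0.338, "wx": 0, "wy": 0, "wz": 0},
  ],
)

```text
clock: 28.28
eef_pos: [0.4067, 0.1016, 0.0031]
tool_rot: [0.409, 3.114, 0.0]
ft_force: [0.2, -0.4, 1.3]
gripper_width: 0.0425
grip_force: 0.0
```

Call:
arm_command(
  rows=[
    {"tx": 0, "ty": 0, "tz": 0, "wx": 0, "wy": 0, "wz": 0},
    {"tx": 0, "ty": 0, "tz": 0, "wx": 0, "wy": 0, "wz": 0},
    {"tx": 0, "ty": 0, "tz": 0, "wx": 0, "wy": 0, "wz": 0},
    {"tx": 0, "ty": 0, "tz": 0, "wx": 0, "wy": 0, "wz": 0},
    {"tx": 0, "ty": 0, "tz": 0, "wx": 0, "wy": 0, "wz": 0},
    {"tx": 0, "ty": 0, "tz": 0, "wx": 0, "wy": 0, "wz": 0},
  ],
  claw=1,
  newtons=50,
)

```text
clock: 29.02
eef_pos: [0.4066, 0.1015, 0.0031]
tool_rot: [0.409, 3.114, 0.0]
ft_force: [-0.6, 0.6, 8.3]
gripper_width: 0.0079
grip_force: 49.0
```

Call:
arm_command(
  rows=[
    {"tx": 0, "ty": 0, "tz": 0.1, "wx": 0, "wy": 0, "wz": 0},
    {"tx": 0, "ty": 0, "tz": 0.3, "wx": 0, "wy": 0, "wz": 0},
    {"tx": 0.03, "ty": 0, "tz": 0.5, "wx": 0, "wy": 0, "wz": 0},
    {"tx": 0.08, "ty": -0.05, "tz": 0.7, "wx": 0, "wy": 0, "wz": -0.03},
    {"tx": 0.12, "ty": -0.2, "tz": 0.8, "wx": 0, "wy": 0, "wz": -0.06},
    {"tx": 0.16, "ty": -0.36, "tz": 0.8, "wx": 0, "wy": 0, "wz": -0.09},
    {"tx": 0.2, "ty": -0.52, "tz": 0.8, "wx": 0, "wy": 0, "wz": -0.12},
    {"tx": 0.23, "ty": -0.68, "tz": 0.8, "wx": 0, "wy": 0, "wz": -0.16},
    {"tx": 0.26, "ty": -0.84, "tz": 0.8, "wx": 0, "wy": 0, "wz": -0.2},
    {"tx": 0.28, "ty": -1, "tz": 0.8, "wx": 0, "wy": 0, "wz": -0.24},
  ],
)

```text
clock: 30.28
eef_pos: [0.4761, -0.1498, 0.2027]
tool_rot: [1.533, 2.742, 0.0]
ft_force: [0.0, -1.0, -0.7]
gripper_width: 0.0076
grip_force: 49.3
```

Call:
arm_command(
  rows=[
    {"tx": 0.02, "ty": -0.16, "tz": 0, "wx": 0, "wy": 0, "wz": -0.04},
    {"tx": 0.04, "ty": -0.32, "tz": 0, "wx": 0, "wy": 0, "wz": -0.08},
    {"tx": 0.06, "ty": -0.48, "tz": 0, "wx": 0, "wy": 0, "wz": -0.12},
    {"tx": 0.08, "ty": -0.64, "tz": 0, "wx": 0, "wy": 0, "wz": -0.16},
    {"tx": 0.093, "ty": -0.8, "tz": 0, "wx": 0, "wy": 0, "wz": -0.19},
    {"tx": 0.093, "ty": -0.906, "tz": -0.1, "wx": 0, "wy": 0, "wz": -0.19},
    {"tx": 0.093, "ty": -0.906, "tz": -0.25, "wx": 0, "wy": 0, "wz": -0.19},
    {"tx": 0.093, "ty": -0.906, "tz": -0.4, "wx": 0, "wy": 0, "wz": -0.19},
    {"tx": 0.093, "ty": -0.906, "tz": -0.5, "wx": 0, "wy": 0, "wz": -0.19},
    {"tx": 0.093, "ty": -0.906, "tz": -0.5, "wx": 0, "wy": 0, "wz": -0.19},
  ],
)

```text
clock: 31.52
eef_pos: [0.4981, -0.3742, 0.0758]
tool_rot: [-2.264, -2.172, 0.001]
ft_force: [-0.1, 0.4, -0.4]
gripper_width: 0.0081
grip_force: 49.3
```

Run:
```python
from h import *
import pickle
im,c=save('wrist','w10.png'); pickle.dump(c,open('w10.pkl','wb'))
o=get_obs();print(o['clock'],o['eef_pos'],o['tool_rot'],o['gripper_width'])
s,cs=save('side','s10.png'); s=s[110:230,240:400]
v=np.vstack([im[40:340],cv2.resize(s,(640,480),interpolation=cv2.INTER_CUBIC)[60:360]])
cv2.imwrite('pics/v10.png',v[:,:,::-1])
```

```text
31.575 [ 0.4990763  -0.37472907  0.07732772] [-2.26558220e+00 -2.17412411e+00  1.73247228e-04] 0.00751683383277729
```

View pics/v10.png

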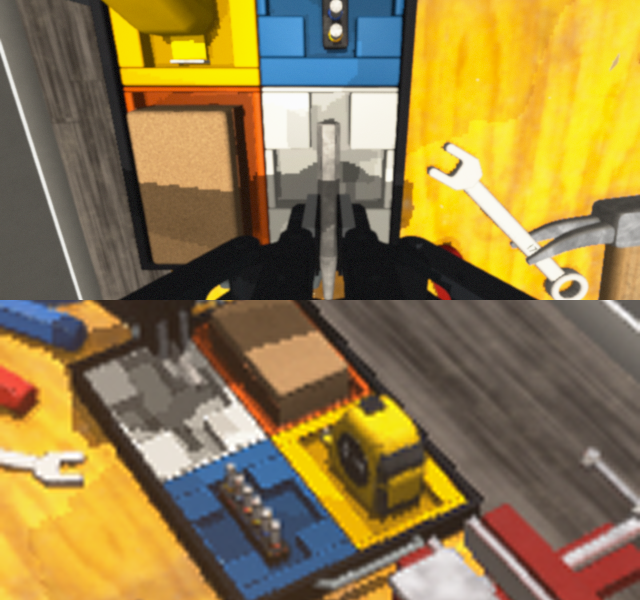

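The punch is held along the slot with its head end at (328,162). The grey insert's edge is at row 128.

Run:
```python
from h import *
import pickle
c=pickle.load(open('w10.pkl','rb'))
print(px2w(c,[(318,162),(339,162)],.082).round(4)); print(px2w(c,[(262,130),(399,128)],.019).round(4))
```

```text
[[ 0.496  -0.3274  0.082 ]
 [ 0.5056 -0.3278  0.082 ]]
[[ 0.4579 -0.3151  0.019 ]
 [ 0.5468 -0.3176  0.019 ]]
```

Call:
arm_command(
  rows=[
    {"tx": 0.003, "ty": 0, "tz": -0.06, "wx": 0, "wy": 0, "wz": 0},
    {"tx": 0.003, "ty": 0, "tz": -0.12, "wx": 0, "wy": 0, "wz": 0},
    {"tx": 0.003, "ty": 0, "tz": -0.18, "wx": 0, "wy": 0, "wz": 0},
    {"tx": 0.003, "ty": 0, "tz": -0.22, "wx": 0, "wy": 0, "wz": 0},
    {"tx": 0.003, "ty": 0, "tz": -0.245, "wx": 0, "wy": 0, "wz": 0},
    {"tx": 0.003, "ty": 0, "tz": -0.258, "wx": 0, "wy": 0, "wz": 0},
    {"tx": 0.003, "ty": 0, "tz": -0.264, "wx": 0, "wy": 0, "wz": 0},
    {"tx": 0.003, "ty": 0, "tz": -0.264, "wx": 0, "wy": 0, "wz": 0},
  ],
)

```text
clock: 32.62
eef_pos: [0.5004, -0.3751, 0.0118]
tool_rot: [2.267, 2.175, 0.0]
ft_force: [-0.0, 0.1, -0.8]
gripper_width: 0.0077
grip_force: 49.3
```

Call:
arm_command(
  rows=[
    {"tx": 0, "ty": 0, "tz": -0.005, "wx": 0, "wy": 0, "wz": 0},
    {"tx": 0, "ty": 0, "tz": -0.007, "wx": 0, "wy": 0, "wz": 0},
    {"tx": 0, "ty": 0, "tz": -0.007, "wx": 0, "wy": 0, "wz": 0},
  ],
)

```text
clock: 33.0
eef_pos: [0.5004, -0.3751, 0.0103]
tool_rot: [2.267, 2.175, 0.0]
ft_force: [-1.7, -0.3, 4.6]
gripper_width: 0.0078
grip_force: 49.8
```

Call:
arm_command(
  rows=[
    {"tx": 0, "ty": 0, "tz": 0, "wx": 0, "wy": 0, "wz": 0},
    {"tx": 0, "ty": 0, "tz": 0, "wx": 0, "wy": 0, "wz": 0},
    {"tx": 0, "ty": 0, "tz": 0, "wx": 0, "wy": 0, "wz": 0},
    {"tx": 0, "ty": 0, "tz": 0.02, "wx": 0, "wy": 0, "wz": 0},
    {"tx": 0, "ty": 0, "tz": 0.1, "wx": 0, "wy": 0, "wz": 0},
    {"tx": 0, "ty": 0, "tz": 0.3, "wx": 0, "wy": 0, "wz": 0},
    {"tx": 0, "ty": -0.2, "tz": 0.5, "wx": 0, "wy": 0, "wz": 0},
    {"tx": 0, "ty": -0.4, "tz": 0.7, "wx": 0, "wy": 0, "wz": 0},
    {"tx": 0, "ty": -0.4, "tz": 0.8, "wx": 0, "wy": 0, "wz": 0},
    {"tx": 0, "ty": -0.4, "tz": 0.8, "wx": 0, "wy": 0, "wz": 0},
  ],
  claw=0.7,
)

```text
clock: 34.25
eef_pos: [0.501, -0.4772, 0.2133]
tool_rot: [2.265, 2.168, 0.001]
ft_force: [0.1, 0.2, -0.4]
gripper_width: 0.0256
grip_force: 0.0
```

Run:
```python
from h import *
im,c=save('wrist','w11.png')
o=get_obs();print(o['clock'],o['eef_pos'],o['gripper_width'],o['ft_force'])
s,cs=save('side','s11.png'); s=s[110:230,240:400]
v=np.vstack([im[0:300],cv2.resize(s,(640,480),interpolation=cv2.INTER_CUBIC)[40:340]])
cv2.imwrite('pics/v11.png',v[:,:,::-1])
```

```text
34.3 [ 0.50048856 -0.47560201  0.21116377] 0.025686342519377757 [ 0.66951443  0.22840522 -1.19373844]
```

View pics/v11.png

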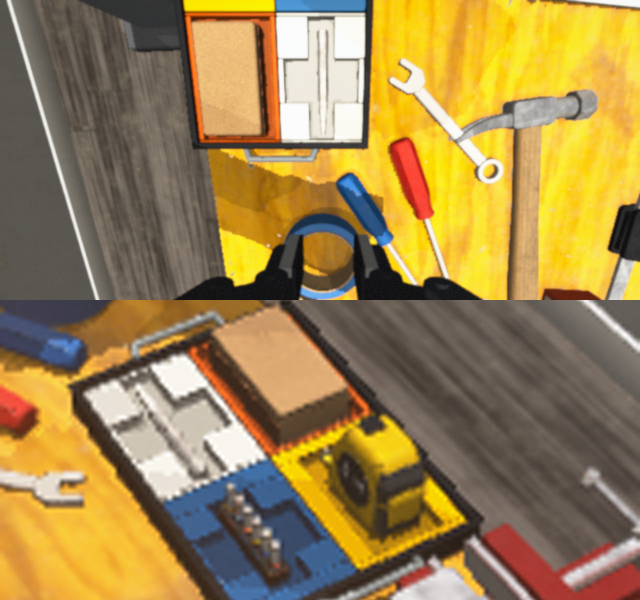

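All four items are in their pockets: the punch lies in the grey slot, columns 318–326 of the wrist view. The arm is clear of everything, so I'm handing in.

```bash
python3 -c "from station import job_done; print(job_done())"
```

```text
the job is handed in; nothing more can be done
None
```

The job is handed in at about 34 s: the tape measure, sanding block, bit strip and nail punch were set in that order in the yellow, orange, blue and pale grey inserts, all seated in the last pictures; the offcut and marker were not touched, and no verdict was returned.

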